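# Close up the graver case

## Task

Pack up the wooden tool case on the bench: first push the upright tool flap at its left side down flat into the case, then push the open lid over until it is fully shut on top of it. Push gently with the fingertips or the outside of the fingers only: do not pinch the flap or the lid, do not lift or shove the case, and leave the other tools where they are.

Things in the scene. Friction and masses are not known exactly. Their poses are not given: they have to be found in the camera images.
- case: Loose, heavy (about 2.8 kg) wooden tool case with brass corners, 170 mm deep (its x), 240 mm wide (its y), rim 65 mm high, walls 8 mm. Origin: centre of its underside. Its x points from its front (robot side) to its rear, y to its left, z up; may stand turned by up to 0.5 rad. Left half: bay for the flap between two fixed shelves. Right half: open, small things fixed in it.
- flap (a joint): Angle in rad of the wooden tool flap: 0 = folded flat in the case, 2 to 4 mm below the rim (stop), about 1.57 = upright, 1.8 = outer stop. It folds to the case's right (-y) as the angle falls; push its outer, left face. The hinge is stiff by friction (0.13 N m), so the flap stays where it is left.
- flap_hinge (a point): Middle of the flap's hinge line, which runs along the case's x just inside the left wall, at x = -18, y = +108, z = 57.5 mm in the case frame (middle of the plate's thickness). The flap is a plate 64 mm along that line, 130 mm from hinge to free edge, 6 mm thick; upright it reaches 188 mm above the bench.
- flap_edge (a point): Middle of the flap's free edge (brass strip), on the outer face, which is the upper face when folded down.
- lid (a joint): Angle in rad of the lid: 0 = shut on the rim (stop), about 1.57 = upright, 1.85 = outer stop. It swings towards the case's front (-x) as the angle falls; push its outer, rear face. The hinge is stiff by friction (0.42 N m), so the lid stays where it is left and does not fall shut.
- lid_hinge (a point): Middle of the lid's hinge line, which runs along the case's y on the rear rim, at x = +85, y = 0, z = 65.5 mm in the case frame, in the lower (inner) face of the lid. The lid is a flat board 170 mm from hinge to free edge, 240 mm wide, 12 mm thick; upright it reaches 236 mm above the bench.
- lid_edge (a point): Middle of the lid's free edge, on the outer face, which is the top when shut.
- graver_a: Bystander: graver with a mushroom-shaped wooden handle, 21x82x21 mm, lying to the right of the case. Origin: underside centre.
- ring_box_a: Bystander: small closed white card ring box, 45x48 mm, 64 mm high, standing to the right of the case, rear. Origin: underside centre.
- magnesia_block: Bystander: white soldering block, 41x67x27 mm, left of the case towards the rear. Origin: underside centre.
- steel_punch: Bystander: steel punch, 17x60x18 mm, lying to the left of the case near its front. Origin: underside centre.
- chasing_hammer: Bystander: hammer, 65x233x26 mm, lying far to the right. Origin: underside centre.

How it is judged:
On the way, in this order (a step that is already met when the one before it is completed fails the run):
1. the flap lies folded down in the case while the lid is still open (value of joint flap below 0.08 rad and value of joint lid above 1 rad), for 0.2 s.
2. the lid is shut over the folded flap (value of joint lid below 0.05 rad and value of joint flap below 0.08 rad), for 0.2 s.
At the end, for the whole second after the job is handed in: The flap is folded down to within 0.08 rad of flat (10 mm at its free edge) and the lid is shut to within 0.05 rad (8 mm at its free edge); the case stands level, at rest and within 25 mm of where it was (all of step 2 and linear speed of case below 0.02 m/s and angle between case's own z axis and vertical below 0.05 rad and distance of case from where it was at the start of the episode below 0.025 m); the robot touches nothing.
It fails at once if the flap or the lid is pinched or forced: the fingers squeeze or press it with more than 30 N in all while it is still swung up (above 0.15 rad) ((contact force between the fingers and flap above 30 N and value of joint flap above 0.15 rad) or (contact force between the fingers and lid above 30 N and value of joint lid above 0.15 rad)).
It fails at once if the lid is swung over (below 1.0 rad) before the flap is down (above 0.15 rad) (value of joint lid below 1 rad and value of joint flap above 0.15 rad).
It fails at once if the case is lifted or tipped: raised more than 12 mm or tilted more than 0.12 rad (height (world z) of case above 0.012 m or angle between case's own z axis and vertical above 0.12 rad).
It fails at once if the case is shoved more than 25 mm (distance of case from where it was at the start of the episode above 0.025 m).
It fails at once if another tool is moved or lifted by more than 25 mm (distance of any of graver_a, ring_box_a, magnesia_block, steel_punch, chasing_hammer from where it was at the start of the episode above 0.025 m).
It also fails if it takes over 54 s, if anything falls off the work surface, if the arm or the gripper's body presses on something with over 40 N, if the wrist force passes 120 N, or if a joint passes its speed limit or range.

## Robot

A 6-joint arm with a two-finger parallel gripper is mounted at the origin on a cart in front of the work surface, level with it; the furniture and walls round the work are solid. World frame = base frame: x ahead of the robot, y to its left, z up, the work surface at z = 0. Lengths are in m, angles in rad, forces in N, time in s.
With the tool pointing down it reaches from about 0.3 to 0.95 m from the base axis. Payload 3.1 kg.
Tool frame: the origin (TCP) lies midway between the tips of the shut fingers; the grasp point (between the pads) lies r.hold_point_z behind it (r.hold_point_z is the distance from the TCP to the grasp point, in m); x points along the fingers, z is the direction in which the jaws open and shut, and the axes are right-handed (so a half turn about x gives the same grasp; the last joint's range is limited). The gripper opens to 85 mm and grips with 20 to 120 N. Pads are 22 mm wide; open, the fingers measure 114 mm over their backs; the gripper's body (76 mm by 85 mm) begins 54 mm behind the grasp point. The pads swing forward as they close: fully open they stand 13 mm farther back than shut.
Start: joints at [-0.07, 0.308, 1.634, -0, 1.2, -0.07], TCP at [0.625, -0, 0.231] pointing down, gripper open.
Joint ranges: [-3.06, 3.06], [-0.79, 1.96], [0.05, 2.63], [-1.19, 4.34], [0.05, 2.64], [-2.94, 2.94]. Speed limits (rad/s): [2.79, 2.79, 3.14, 3.14, 3.14, 3.14].

## Interface

Orientations are given as a unit quaternion [w, x, y, z].
In Python, from station import telemetry, optics, r gives the robot as it stands. The module is installed in compiled form; this text tells all that it offers.
- The arm moves only by the tool jog_arm, never from a script. Its argument "series" is a list of rows, each an object with "xyz": the shift along the tool's x, y, z in cm, a list of three; "turn": the turn, a rotation vector about the tool's x, y, z in rad, a list of three; "hand": the finger opening in cm, from 0 to 8.54. A call has 1 to 20 rows; each row is the pose to reach, as a shift and turn from the pose commanded when the call began, along the tool's axes at that moment; what a row does not reach only later rows make up. A row lasts 1/8 s, in which the tool goes at most 62.5 mm and 10.7 degrees, less where a joint would pass 70% of its speed; a pose out of reach is approached as far as the arm can. A call with a gripper value outside its range is refused whole. The fingers move at their own pace and stop on an object; "grip_force" is the grip in N (left out, the last holds). Time passes only in rows, so rows that repeat a pose let the fingers close. It gives the time, the measured TCP pose, the force and the opening at its end, in the units of the state.
- telemetry.read_state(): the state, without advancing time (a new reading comes with each control period).
- optics.capture(name): name is "scene" or "side" or "wrist"; returns (picture, depth): 480x640x3 uint8, red, green, blue; 480x640 float32, m along the optical axis (not along the pixel's ray), 0 where there is no reading.
- optics.get_calibration(name): a dict with "vertical_fov" (degrees; the focal length in pixels is half the picture's height over the tangent of half this angle, whatever the lens; pixels are square), "cx", "cy" (the principal point, pixels), "position" and "attitude" of the camera in the world. Camera axes: x right, y down, z forward; pixel columns grow to the right and rows downward; lengths in m; the calibration is good to about 2 mm. A picture is of the moment at which its call begins: read the wrist's pose just before it. get_calibration takes no time and is no camera call; for the wrist camera it gives the pose at the moment of the call.
- r.hand_in(): hands the job in, once; it reports no verdict.
The state is a dict: "time": time; "joint_pos": joint angles; "joint_velocities": joint speeds; "joint_torque": joint torques, N m; "ee_pos": TCP position; "eef_rot": TCP orientation; "contact_force": force on the tool from outside, world axes, zero at the start; "ft_torque": the same for the moment, N m; "gripper_width": finger opening in m.
Only numpy, scipy, OpenCV 4.12 (cv2) and the standard library are available. Lean on these libraries where they do the work, as an engineer would, in place of code of your own. Each camera call takes 0.05 s, during which the arm holds its last target.

## Working session

There is one attempt and no reset: what is moved stays moved. The work goes in short steps, Python scripts to look and compute and a tool call to move; the robot and the scene stay as the last step left them, time stands still between calls to the robot, and variables do not carry over. Pictures are saved under pics/ and viewed, and the job is handed in when it is done.

Besides the shell and the picture viewer there is one more tool, called as name(argument=value, ...) on one line, values as JSON. jog_arm: Moves the arm, as the interface text tells. Its arguments: {"type":"object","properties":{"series":{"type":"array","items":{"type":"object","properties":{"xyz":{"type":"array","items":{"type":"number"}},"turn":{"type":"array","items":{"type":"number"}},"hand":{"type":"number"}}}},"grip_force":{"type":"number"}},"required":["series"]}

```bash
mkdir -p pics
cat > h.py <<'E'
import numpy as np, cv2
from scipy.spatial.transform import Rotation as R
from station import telemetry, optics, r
def rot(q): return R.from_quat([q[1],q[2],q[3],q[0]]).as_matrix()
def cap(n,fn):
    c=optics.get_calibration(n); im,d=optics.capture(n)
    cv2.imwrite(f'pics/{fn}.png',im[:,:,::-1]); np.save(f'pics/{fn}.npy',d); np.save(f'pics/{fn}_c.npy',c,allow_pickle=True)
    return c,im,d
def att(c):
    a=np.array(c['attitude']); return rot(a) if a.size==4 else a.reshape(3,3)
def pts(c,d):
    f=240/np.tan(np.radians(c['vertical_fov'])/2); v,u=np.mgrid[:480,:640]
    P=np.stack([(u-c['cx'])/f*d,(v-c['cy'])/f*d,d],-1)
    return P@att(c).T+np.array(c['position'])
def load(fn):
    c=np.load(f'pics/{fn}_c.npy',allow_pickle=True).item(); return c,np.load(f'pics/{fn}.npy')
def proj(c,p):
    f=240/np.tan(np.radians(c['vertical_fov'])/2); q=(np.atleast_2d(p)-c['position'])@att(c)
    return np.c_[q[:,0]/q[:,2]*f+c['cx'],q[:,1]/q[:,2]*f+c['cy']]
E
python3 - <<'E'
from h import *
for n in ['scene','side','wrist']:
    c,im,d=cap(n,n+'0'); print(n,c)
print(telemetry.read_state(), r.hold_point_z)
E
```

```text
scene {'vertical_fov': 55.077405647954365, 'cx': 322.20524829783307, 'cy': 244.64175626056354, 'position': array([-0.24911646, -0.54531093,  1.13395422]), 'attitude': array([-0.3099527 ,  0.80914149, -0.46657258,  0.17756519])}
side {'vertical_fov': 44.9309230042699, 'cx': 322.6395688704818, 'cy': 238.81793740613546, 'position': array([0.44052984, 1.26788882, 0.75836243]), 'attitude': array([ 0.02384801, -0.01717436,  0.85245231, -0.52197832])}
wrist {'vertical_fov': 64.96611124588246, 'cx': 318.02449065974565, 'cy': 244.56791175529168, 'position': array([0.62393402, 0.07486813, 0.37301405]), 'attitude': array([ 1.47154548e-01,  9.89112956e-01, -2.44569015e-05, -1.04862504e-03])}
{'time': 0.15, 'joint_pos': array([-6.97410157e-02,  3.08830308e-01,  1.63485403e+00, -2.66639713e-05,
        1.19969133e+00, -6.96682780e-02]), 'joint_velocities': array([-0.00021396, -0.00092905, -0.00492488,  0.00123989,  0.00069258,
        0.0013562 ]), 'joint_torque': array([-7.71605373e-04, -4.15801048e+01, -2.77146006e+01, -1.83032253e-04,
        6.02632252e-03, -2.39092765e-05]), 'ee_pos': array([ 6.24376145e-01, -1.72628306e-05,  2.30314241e-01]), 'eef_rot': array([7.06477028e-01, 5.74346852e-05, 7.07735971e-01, 1.28544397e-05]), 'contact_force': array([-1.04088122,  0.11634454, -0.00904276]), 'ft_torque': array([-0.01830636,  0.01223728, -0.0053837 ]), 'gripper_width': 0.08530042369887364} 0.0187
```

View pics/scene0.png

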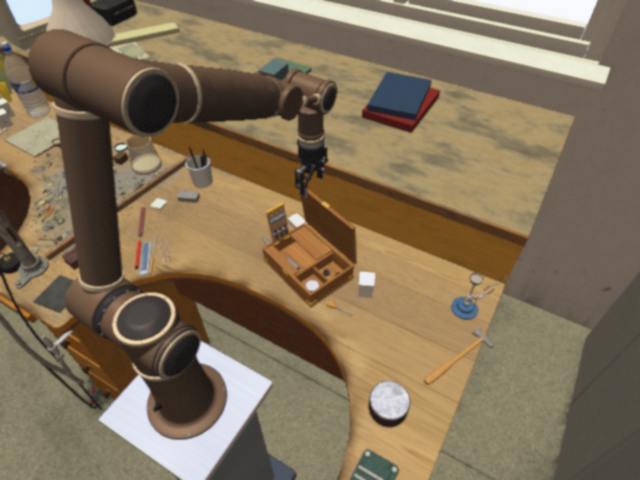

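View pics/side0.png

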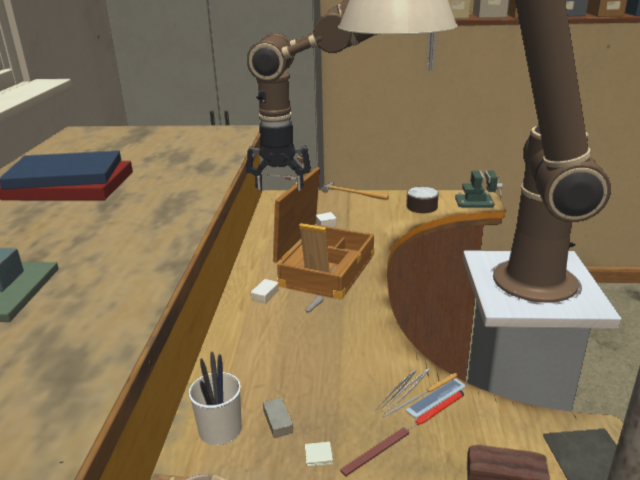

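View pics/wrist0.png

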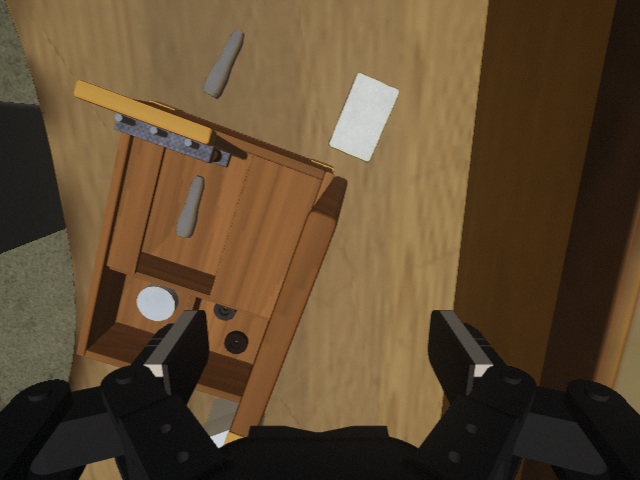

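Run:
```python
from h import *
c,d=load('wrist0'); P=pts(c,d)
for uv in [(80,352),(125,135),(333,170),(232,432),(75,92),(212,135),(120,80),(320,190),(260,380),(335,180),(340,190),(346,195),(300,350),(90,200),(560,200),(490,200),(450,200),(620,200),(400,120),(30,150),(60,250)]:
    print(uv,P[uv[1],uv[0]].round(4))
# heightmap from all cams
f=[]
for n in ['scene0','side0','wrist0']:
    c,d=load(n);Q=pts(c,d);m=(d>0)&(Q[...,0]>.2)&(Q[...,0]<.95)&(abs(Q[...,1])<.4)&(Q[...,2]<.3)&(Q[...,2]>-.1)
    f.append(Q[m]); print(n,m.sum())
for n,q in zip('swr',f):
    s=0.0025;H=np.full((300,320),-1.)
    i=((.95-q[:,0])/s).astype(int);j=((.4-q[:,1])/s).astype(int)
    np.maximum.at(H,(i,j),q[:,2])
    im=cv2.applyColorMap(np.clip((H+.02)/.27*255,0,255).astype(np.uint8),cv2.COLORMAP_JET); im[H<-.5]=0
    cv2.imwrite(f'pics/H{n}.png',cv2.resize(im,None,fx=2,fy=2,interpolation=0))
```

```text
(80, 352) [ 0.4007 -0.1237  0.0655]
(125, 135) [0.4716 0.0711 0.0647]
(333, 170) [0.6369 0.0398 0.0235]
(232, 432) [ 0.5849 -0.0553  0.2353]
(75, 92) [0.5126 0.0914 0.1883]
(212, 135) [0.5732 0.0726 0.1866]
(120, 80) [ 0.4419  0.1186 -0.0006]
(320, 190) [0.6249 0.0277 0.0644]
(260, 380) [ 0.5985 -0.0287  0.2341]
(335, 180) [0.6353 0.0411 0.1057]
(340, 190) [0.6364 0.041  0.1511]
(346, 195) [6.509e-01 1.300e-02 6.000e-04]
(300, 350) [ 0.6027 -0.1627  0.0008]
(90, 200) [0.3958 0.008  0.001 ]
(560, 200) [0.7716 0.0337 0.1439]
(490, 200) [0.7723 0.0167 0.0489]
(450, 200) [ 0.7552  0.0077 -0.001 ]
(620, 200) [0.7452 0.0478 0.2223]
(400, 120) [ 7.002e-01  8.370e-02 -3.000e-04]
(30, 150) [ 0.1109  0.0408 -0.3154]
(60, 250) [-0.2964 -0.3335 -0.902 ]
scene0 46495
side0 51900
wrist0 254230
```

```bash
cat > fit.py <<'E'
from h import *
from scipy.optimize import least_squares
def fitcase(names,lim=None):
    pts_=[]
    for n in names:
        c,d=load(n);Q=pts(c,d);m=(d>0)&(Q[...,0]>.3)&(Q[...,0]<.72)&(abs(Q[...,1]+.03)<.2)
        q=Q[m]; pts_.append(q)
    return pts_
E
python3 - <<'E'
from fit import *
A=fitcase(['wrist0','side0','scene0'])
q=A[0]; rim=q[(abs(q[:,2]-.065)<.004)]
print(len(rim)); 
# bbox rectangle of rim points
for n,q in zip('wds',A):
    rim=q[(q[:,2]>.02)&(q[:,2]<.0675)][:,:2].astype(np.float32)
    print(n,cv2.minAreaRect(rim*1000))
    top=q[(q[:,2]>.229)&(q[:,2]<.245)]; 
    if len(top)>5: print('lidtop',len(top),cv2.minAreaRect((top[:,:2]*1000).astype(np.float32)),top[:,2].max())
    ft=q[(q[:,2]>.183)&(q[:,2]<.193)]; 
    if len(ft)>5: print('fl',len(ft),cv2.minAreaRect((ft[:,:2]*1000).astype(np.float32)))
q=A[0]; rim=q[(abs(q[:,2]-.065)<.004)]
s=.0005;i=((.66-rim[:,0])/s).astype(int);j=((.13-rim[:,1])/s).astype(int);im=np.zeros((560,600),np.uint8)
k=(i>=0)&(i<560)&(j>=0)&(j<600);im[i[k],j[k]]=255;cv2.imwrite('pics/rim.png',im)
E
```

```text
4893
w ((523.5856323242188, -23.577178955078125), (388.20867919921875, 195.30491638183594), 62.87583923339844)
lidtop 6958 ((608.9733276367188, -4.276786804199219), (111.2142333984375, 69.81746673583984), 33.14761734008789) 0.24498722909405732
fl 2616 ((574.5384521484375, 69.25303649902344), (10.847423553466797, 133.9868927001953), 67.43268585205078)
d ((528.1153564453125, -30.039703369140625), (389.84832763671875, 199.14927673339844), 66.85944366455078)
lidtop 212 ((578.2330322265625, -61.662330627441406), (231.99925231933594, 78.75022888183594), 57.07644271850586) 0.2448179584159632
fl 238 ((585.3506469726562, -34.1741943359375), (115.72608184814453, 278.74078369140625), 6.817413330078125)
s ((528.4190063476562, -30.564346313476562), (384.7452697753906, 196.671875), 66.42178344726562)
lidtop 254 ((579.21435546875, -72.33695983886719), (227.5170440673828, 76.17606353759766), 55.812992095947266) 0.24409716279695437
fl 170 ((581.9786376953125, -40.61790466308594), (107.43521118164062, 280.2493591308594), 6.880364418029785)
```

View pics/rim.png

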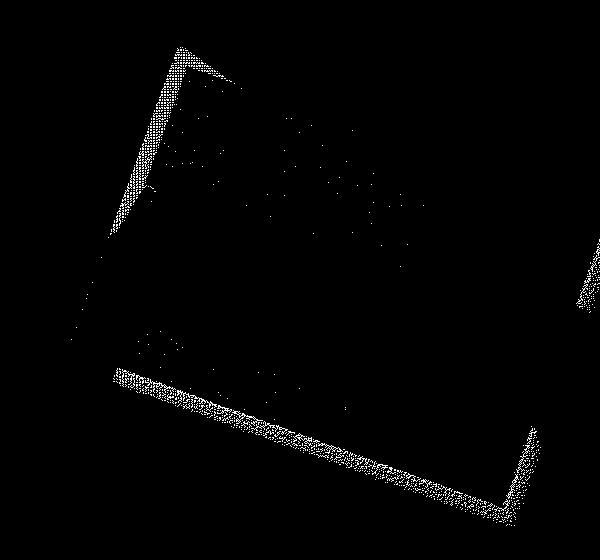

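View pics/Hw.png

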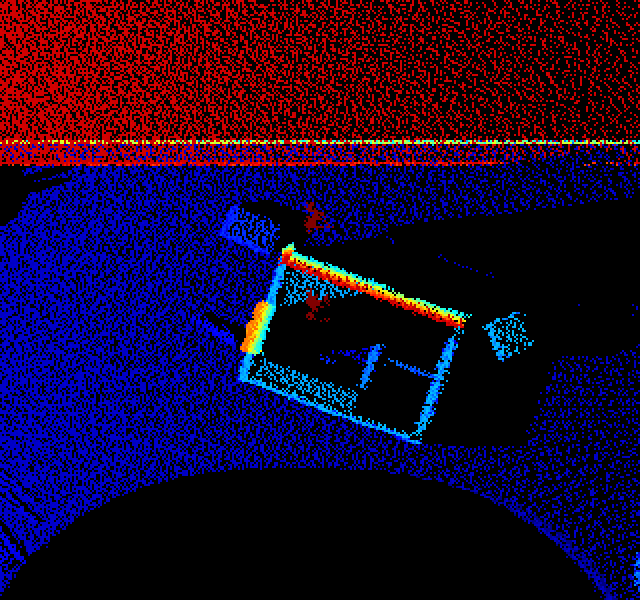

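```bash
cat >> fit.py <<'E'
def fitrim(n,x0):
    q=fitcase([n])[0]; rim=q[abs(q[:,2]-.065)<.003][:,:2]
    def loc(p,pt):
        c,s=np.cos(p[2]),np.sin(p[2]); e=pt-p[:2]; return e@np.array([[c,-s],[s,c]])
    def res(p,r):
        l=loc(p,r); dx=abs(l[:,0]+.081); dy=abs(abs(l[:,1])-.116)
        out=np.minimum(np.where(abs(l[:,1])<.12,dx,1),np.where(abs(l[:,0])<.09,dy,1)); return np.minimum(out,.015)
    for g in (.012,.006,.005):
        l=res(x0,rim)<g
        x0=least_squares(res,x0,args=(rim[l],),loss='soft_l1',f_scale=.002,x_scale=[.01,.01,.05]).x
    print('case fit',x0.round(4),l.sum(),np.abs(res(x0,rim[l])).mean()); return x0
E
python3 - <<'E'
from fit import *
x0=fitrim('wrist0',[.517,-.0425,-.353])
c,s=np.cos(x0[2]),np.sin(x0[2]); M=np.array([[c,-s],[s,c]])
w=lambda x,y:M@[x,y]+x0[:2]
for n in ['wrist0','side0','scene0']:
    cc,d=load(n);Q=pts(cc,d);m=(d>0)&(Q[...,2]>.1)&(Q[...,2]<.25)
    q=Q[m]; l=np.c_[(q[:,:2]-x0[:2])@M,q[:,2]]
    print(n)
    # lid
    for z in (.10,.14,.18,.22,.235):
        k=(abs(l[:,2]-z)<.006)&(abs(l[:,0]-.10)<.06)&(l[:,1]<.12)&(l[:,1]>-.12)
        if k.sum()>5: print(' lid z',z,k.sum(),np.percentile(l[k,0],[2,50,98]).round(4),np.percentile(l[k,1],[1,99]).round(3))
    for z in (.10,.14,.17,.187):
        k=(abs(l[:,2]-z)<.004)&(abs(l[:,0]+.018)<.04)&(abs(l[:,1]-.11)<.05)
        if k.sum()>5: print(' flap z',z,k.sum(),np.percentile(l[k,1],[2,50,98]).round(4),np.percentile(l[k,0],[1,99]).round(3))
for p in [(-.018,.108),(.085,0),(.1,-.12),(.1,.12),(-.085,.12),(-.085,-.12)]: print(p,w(*p).round(4))
im=cv2.imread('pics/wrist0.png')
cc,d=load('wrist0')
for p in [(.085,.12),(-.085,.12),(-.085,-.12),(.085,-.12)]:
    u=proj(cc,[*w(*p),.065])[0]; cv2.circle(im,(int(u[0]),int(u[1])),3,(0,0,255),-1)
cv2.imwrite('pics/chk.png',im)
E
```

```text
case fit [ 0.5176 -0.0423 -0.352 ] 4262 0.0019867369994368655
wrist0
 lid z 0.1 10 [0.0806 0.0849 0.0903] [0.118 0.119]
 lid z 0.14 43 [0.0765 0.0819 0.0881] [0.117 0.119]
 lid z 0.18 74 [0.0716 0.0774 0.083 ] [0.116 0.119]
 lid z 0.22 140 [0.0678 0.0732 0.0787] [0.116 0.119]
 lid z 0.235 6849 [0.0664 0.0717 0.0778] [0.01  0.119]
 flap z 0.1 19 [0.1025 0.1097 0.1163] [0.007 0.013]
 flap z 0.14 31 [0.1157 0.1184 0.1218] [0.007 0.013]
 flap z 0.17 254 [0.1158 0.1178 0.1255] [-0.039  0.012]
 flap z 0.187 2543 [0.1221 0.1261 0.1297] [-0.05   0.012]
side0
 lid z 0.1 68 [0.0778 0.0797 0.0892] [-0.113  0.119]
 lid z 0.14 166 [0.0734 0.076  0.0826] [-0.118  0.119]
 lid z 0.18 183 [0.0699 0.0722 0.0812] [-0.114  0.119]
 lid z 0.22 167 [0.0653 0.0678 0.0761] [-0.115  0.119]
 lid z 0.235 203 [0.065  0.0696 0.0773] [-0.114  0.118]
 flap z 0.1 38 [0.1125 0.1161 0.119 ] [-0.051  0.01 ]
 flap z 0.14 70 [0.1184 0.1217 0.1246] [-0.052  0.009]
 flap z 0.17 71 [0.1219 0.1265 0.1302] [-0.052  0.01 ]
 flap z 0.187 84 [0.1202 0.1279 0.1331] [-0.052  0.011]
scene0
 lid z 0.1 56 [0.08   0.0817 0.0838] [-0.116  0.109]
 lid z 0.14 125 [0.0756 0.0781 0.0806] [-0.115  0.11 ]
 lid z 0.18 130 [0.0716 0.0739 0.0764] [-0.119  0.113]
 lid z 0.22 118 [0.0678 0.0696 0.0715] [-0.116  0.072]
 lid z 0.235 243 [0.067  0.0722 0.0792] [-0.118  0.078]
 flap z 0.1 19 [0.0957 0.1012 0.1117] [-0.048  0.009]
 flap z 0.14 28 [0.1064 0.112  0.115 ] [-0.049  0.011]
 flap z 0.17 49 [0.1128 0.119  0.1238] [-0.049  0.012]
 flap z 0.187 57 [0.1152 0.122  0.1282] [-0.05   0.012]
(-0.018, 0.108) [0.5379 0.0653]
(0.085, 0) [ 0.5974 -0.0716]
(0.1, -0.12) [ 0.5701 -0.1894]
(0.1, 0.12) [0.6528 0.0359]
(-0.085, 0.12) [0.4792 0.0997]
(-0.085, -0.12) [ 0.3964 -0.1256]
```

View pics/chk.png

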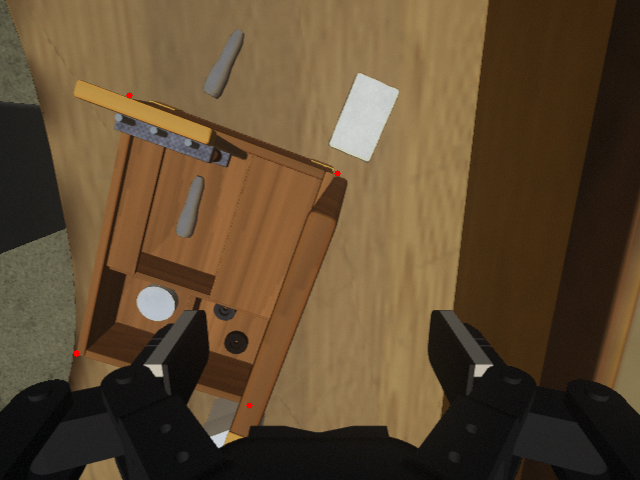

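jog_arm(series=[{"xyz":[-5,0,0],"turn":[0,0,0],"hand":0},{"xyz":[-8,0,0],"turn":[0,0,0],"hand":0},{"xyz":[-8,4,-2.2],"turn":[0.15,0,0],"hand":0},{"xyz":[-8,8,-4.5],"turn":[0.3,0,0],"hand":0},{"xyz":[-8,11.9,-6.7],"turn":[0.352,0,0],"hand":0},{"xyz":[-3,11.9,-6.7],"turn":[0.352,0,0],"hand":0},{"xyz":[3,11.9,-6.7],"turn":[0.352,0,0],"hand":0},{"xyz":[8,11.9,-6.7],"turn":[0.352,0,0],"hand":0},{"xyz":[8,11.9,-6.7],"turn":[0.352,0,0],"hand":0}], grip_force=30)

```text
time: 1.27
ee_pos: [0.5532, 0.1184, 0.1463]
eef_rot: [0.692, 0.122, 0.7, -0.125]
contact_force: [-0.6, -0.5, -0.2]
gripper_width: 0.0001
```

Run:
```python
from h import *
s=telemetry.read_state(); print(s['time'],s['ee_pos'],s['eef_rot'],s['contact_force'],s['gripper_width'])
cap('wrist','wrist1');cap('side','side1')
```

```text
1.275 [0.55323311 0.11840344 0.14625377] [ 0.69217809  0.1224738   0.70018375 -0.12502946] [-0.63836927 -0.45616722 -0.19827891] 0.00013856895782273507
```

View pics/wrist1.png

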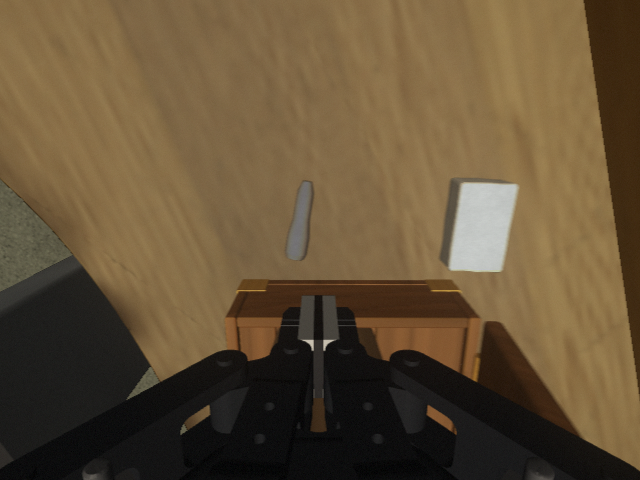

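View pics/side1.png

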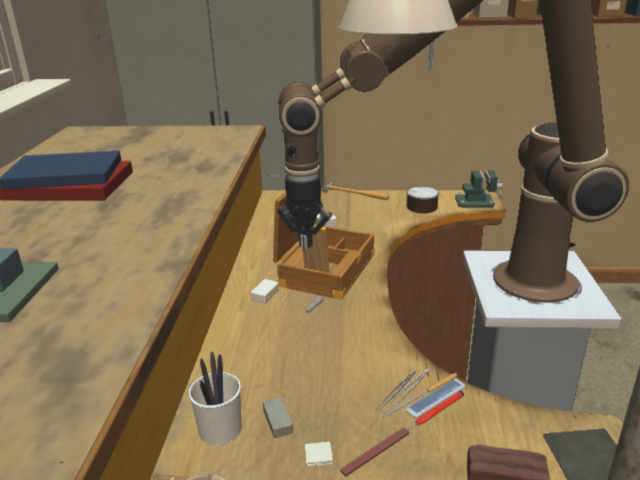

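jog_arm(series=[{"xyz":[0,-1,0],"turn":[0,0,0],"hand":0},{"xyz":[0,-1,0],"turn":[0,0,0],"hand":0},{"xyz":[0,-1,0],"turn":[0,0,0],"hand":0},{"xyz":[0,-1,0],"turn":[0,0,0],"hand":0}])

```text
time: 1.88
ee_pos: [0.5549, 0.1096, 0.1519]
eef_rot: [0.697, 0.124, 0.696, -0.124]
contact_force: [0.3, -0.1, -0.3]
gripper_width: -0.0003
```

```bash
cat >> h.py <<'E'
C0=np.array([.5176,-.0423]); YAW=-.352
def st():
    s=telemetry.read_state(); c,k=np.cos(YAW),np.sin(YAW); M=np.array([[c,-k],[k,c]])
    e=s['ee_pos']; l=(e[:2]-C0)@M
    print('t',round(s['time'],2),'case-frame tcp mm',np.round(np.r_[l,e[2]]*1000,1),'F case',np.round(np.r_[s['contact_force'][:2]@M,s['contact_force'][2]],1),'w',round(s['gripper_width'],4)); return s
E
python3 -c "
from h import *
s=st();print(rot(s['eef_rot']).round(3))"
```

```text
t 1.88 case-frame tcp mm [-17.3 155.5 151.9] F case [ 0.3  0.  -0.3] w -0.0003
[[ 0.001  0.345  0.939]
 [ 0.     0.939 -0.345]
 [-1.     0.001  0.001]]
```

jog_arm(series=[{"xyz":[0,-1,0],"turn":[0,0,0],"hand":0},{"xyz":[0,-2,0],"turn":[0,0,0],"hand":0},{"xyz":[0,-3,0],"turn":[0,0,0],"hand":0},{"xyz":[0,-4,0],"turn":[0,0,0],"hand":0},{"xyz":[0,-5,0],"turn":[0,0,0],"hand":0},{"xyz":[0,-6,0],"turn":[0,0,0],"hand":0},{"xyz":[0,-7,0],"turn":[0,0,0],"hand":0},{"xyz":[0.4,-7.9,0],"turn":[0,0,0],"hand":0},{"xyz":[0.9,-8.8,0],"turn":[0,0,0],"hand":0},{"xyz":[0.9,-8.8,0],"turn":[0,0,0],"hand":0}])

```text
time: 3.12
ee_pos: [0.5234, 0.0262, 0.1415]
eef_rot: [0.696, 0.124, 0.697, -0.124]
contact_force: [0.7, 0.2, 0.4]
gripper_width: 0.0002
```

```bash
python3 -c "
from h import *
s=st();cap('wrist','wrist2');cap('side','side2')"
```

```text
t 3.12 case-frame tcp mm [-18.2  66.3 141.5] F case [0.6 0.4 0.4] w 0.0002
```

View pics/wrist2.png

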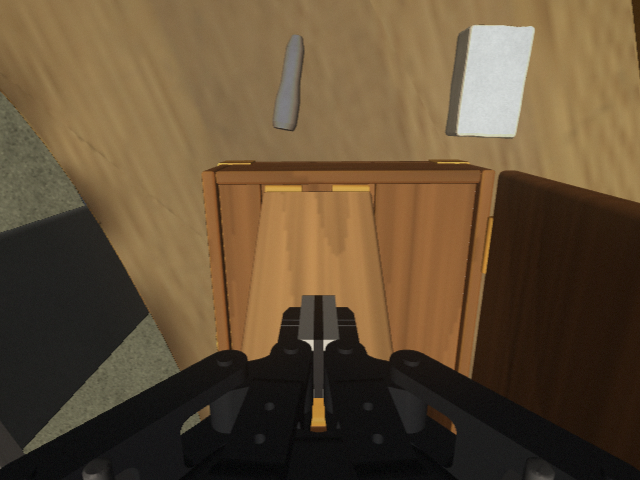

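View pics/side2.png

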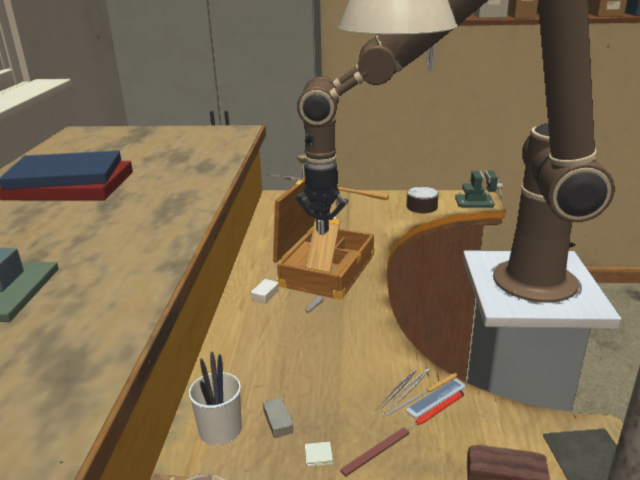

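jog_arm(series=[{"xyz":[0.5,-0.8,0],"turn":[0,0,0],"hand":0},{"xyz":[1.1,-1.55,0],"turn":[0,0,0],"hand":0},{"xyz":[1.8,-2.3,0],"turn":[0,0,0],"hand":0},{"xyz":[2.6,-2.9,0],"turn":[0,0,0],"hand":0},{"xyz":[3.45,-3.45,0],"turn":[0,0,0],"hand":0},{"xyz":[4.3,-3.9,0],"turn":[0,0,0],"hand":0},{"xyz":[5.25,-4.25,0],"turn":[0,0,0],"hand":0},{"xyz":[6.2,-4.55,0],"turn":[0,0,0],"hand":0},{"xyz":[7.2,-4.75,0],"turn":[0,0,0],"hand":0},{"xyz":[7.2,-4.75,0],"turn":[0,0,0],"hand":0},{"xyz":[7.2,-4.75,0],"turn":[0,0,0],"hand":0}])

```text
time: 4.6
ee_pos: [0.5077, -0.0175, 0.0701]
eef_rot: [0.696, 0.124, 0.696, -0.124]
contact_force: [0.1, -0.5, -0.1]
gripper_width: 0.0006
```

```bash
python3 -c "
from h import *
s=st();cap('wrist','wrist3')"
```

```text
t 4.6 case-frame tcp mm [-17.9  19.9  70.1] F case [ 0.3 -0.4 -0.1] w 0.0006
```

View pics/wrist3.png

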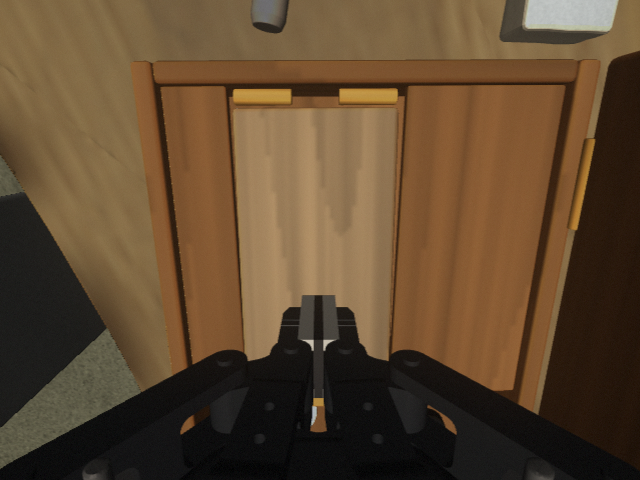

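jog_arm(series=[{"xyz":[0.3,0,0],"turn":[0,0,0],"hand":0},{"xyz":[0.6,0,0],"turn":[0,0,0],"hand":0},{"xyz":[0.9,0,0],"turn":[0,0,0],"hand":0},{"xyz":[1.1,0,0],"turn":[0,0,0],"hand":0},{"xyz":[1.1,0,0],"turn":[0,0,0],"hand":0},{"xyz":[1.1,0,0],"turn":[0,0,0],"hand":0}])

```text
time: 5.4
ee_pos: [0.5082, -0.0177, 0.0604]
eef_rot: [0.696, 0.124, 0.696, -0.124]
contact_force: [-1.8, -1.3, 9.2]
gripper_width: -0.0
```

```bash
python3 -c "
from h import *
s=st()"
```

```text
t 5.4 case-frame tcp mm [-17.4  19.9  60.4] F case [-1.2 -1.9  9.2] w -0.0
```

jog_arm(series=[{"xyz":[-1,0,0],"turn":[0,0,0],"hand":0},{"xyz":[-4,0,0],"turn":[0,0,0],"hand":0},{"xyz":[-9,2,0],"turn":[0,0,0],"hand":0},{"xyz":[-14,5,0],"turn":[0,0,0],"hand":0},{"xyz":[-19,8,0],"turn":[0,0,0],"hand":0},{"xyz":[-24.5,10,0],"turn":[0,0,0],"hand":0},{"xyz":[-24.5,10,0],"turn":[0,0,0],"hand":0}])

```text
time: 6.28
ee_pos: [0.546, 0.078, 0.3107]
eef_rot: [0.7, 0.124, 0.692, -0.122]
contact_force: [0.7, -0.2, 0.8]
gripper_width: 0.0003
```

```bash
python3 -c "
from fit import *
s=st();c,im,d=cap('wrist','wrist4'); x0=fitrim('wrist4',[.5176,-.0423,-.352])
Q=pts(c,d);k,n=np.cos(YAW),np.sin(YAW);M=np.array([[k,-n],[n,k]])
q=Q[d>0];l=np.c_[(q[:,:2]-C0)@M,q[:,2]]
for y in (.09,.05,.02,0.,-.015,-.025):
  m=(abs(l[:,0]+.018)<.02)&(abs(l[:,1]-y)<.003)&(l[:,2]<.2);print(y,m.sum(),np.median(l[m,2]) if m.any() else 0)
for z in (.14,.2,.236):
  m=(abs(l[:,2]-z)<.008)&(abs(l[:,0]-.08)<.05)&(abs(l[:,1])<.12); print('lid',z,m.sum(),np.percentile(l[m,0],[2,50,98]) if m.any() else 0)
"
```

```text
t 6.28 case-frame tcp mm [-14.8 122.7 310.7] F case [0.7 0.1 0.8] w 0.0003
case fit [ 0.5168 -0.0427 -0.3495] 2300 0.001993844498125553
0.09 205 0.060703594120295246
0.05 182 0.060691670663102465
0.02 99 0.060760936171542324
0.0 0 0
-0.015 0 0
-0.025 0 0
lid 0.14 464 [0.07505967 0.07605674 0.08364898]
lid 0.2 641 [0.06866579 0.06972719 0.07857315]
lid 0.236 2346 [0.06609668 0.07072776 0.07717953]
```

View pics/wrist4.png

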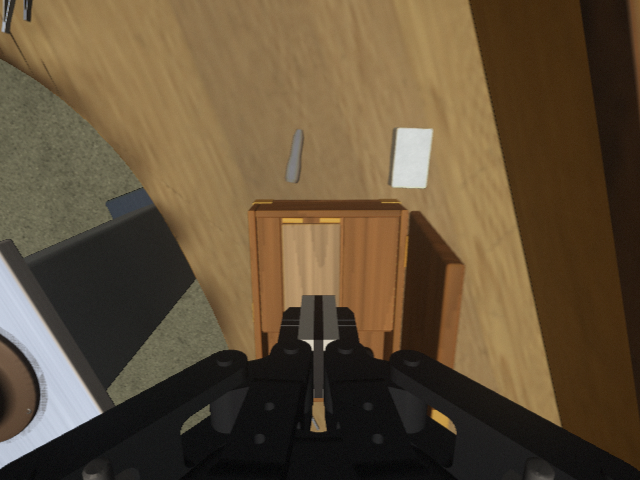

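jog_arm(series=[{"xyz":[0,-3,3.9],"turn":[0,0,0],"hand":0},{"xyz":[0,-6,7.8],"turn":[0,0,0],"hand":0},{"xyz":[0,-9,11.7],"turn":[0,0,0],"hand":0},{"xyz":[0,-12,15.7],"turn":[0,0,0],"hand":0},{"xyz":[0,-12,15.7],"turn":[0,0,0],"hand":0},{"xyz":[4,-12,15.7],"turn":[0,0,0],"hand":0},{"xyz":[8,-12,15.7],"turn":[0,0,0],"hand":0},{"xyz":[12.5,-12,15.7],"turn":[0,0,0],"hand":0},{"xyz":[12.5,-12,15.7],"turn":[0,0,0],"hand":0},{"xyz":[12.5,-12,15.7],"turn":[0,0,0],"hand":0}])

```text
time: 7.58
ee_pos: [0.6484, -0.0902, 0.18]
eef_rot: [0.696, 0.124, 0.696, -0.124]
contact_force: [-0.5, -0.4, -0.5]
gripper_width: 0.0002
```

```bash
python3 -c "
from h import *
s=st();cap('wrist','wrist5');cap('side','side5')"
```

```text
t 7.58 case-frame tcp mm [1.393e+02 1.000e-01 1.800e+02] F case [-0.4 -0.5 -0.5] w 0.0002
```

View pics/wrist5.png

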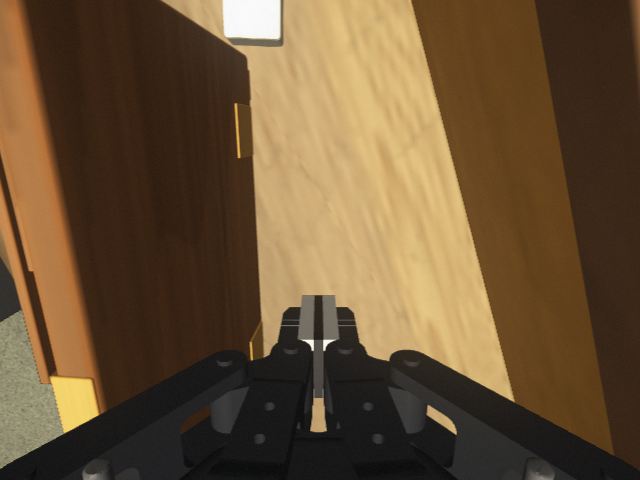

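View pics/side5.png

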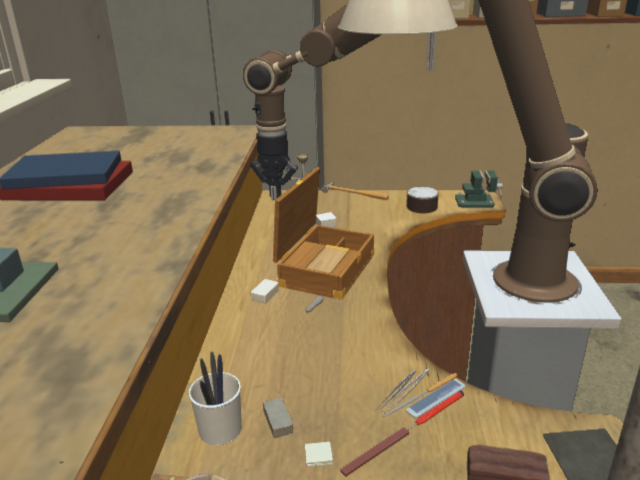

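jog_arm(series=[{"xyz":[-2.5,0,0],"turn":[0,0,0],"hand":0},{"xyz":[-2.5,0,-2],"turn":[0,0,0],"hand":0},{"xyz":[-2.5,0,-3],"turn":[0,0,0],"hand":0},{"xyz":[-2.5,0,-4],"turn":[0,0,0],"hand":0},{"xyz":[-2.5,0,-5],"turn":[0,0,0],"hand":0},{"xyz":[-2.5,0,-6],"turn":[0,0,0],"hand":0},{"xyz":[-2.4,0,-7],"turn":[0,0,0],"hand":0},{"xyz":[-2.2,0,-7.9],"turn":[0,0,0],"hand":0},{"xyz":[-2,0,-8.7],"turn":[0,0,0],"hand":0},{"xyz":[-1.8,0,-9.4],"turn":[0,0,0],"hand":0},{"xyz":[-1.6,0,-10.1],"turn":[0,0,0],"hand":0},{"xyz":[-1.6,0,-10.1],"turn":[0,0,0],"hand":0}])

```text
time: 9.18
ee_pos: [0.5521, -0.0551, 0.1948]
eef_rot: [0.695, 0.124, 0.697, -0.124]
contact_force: [-0.2, -0.5, -0.7]
gripper_width: 0.0002
```

```bash
python3 -c "
from h import *
s=st();cap('wrist','wrist6');cap('side','side6')"
```

```text
t 9.18 case-frame tcp mm [ 3.680e+01 -1.000e-01  1.948e+02] F case [ 0.  -0.5 -0.7] w 0.0002
```

View pics/wrist6.png

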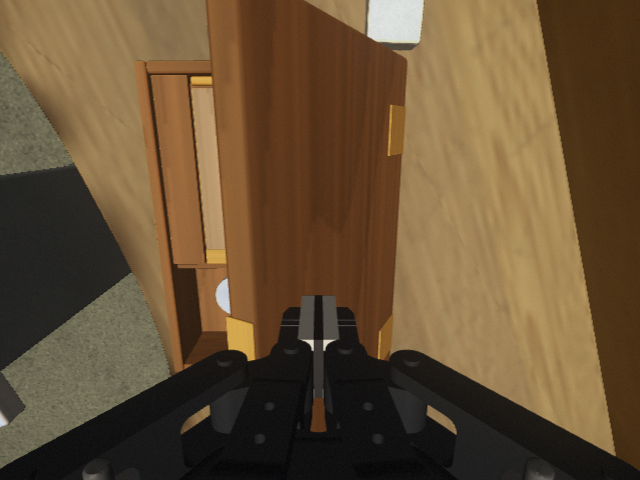

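View pics/side6.png

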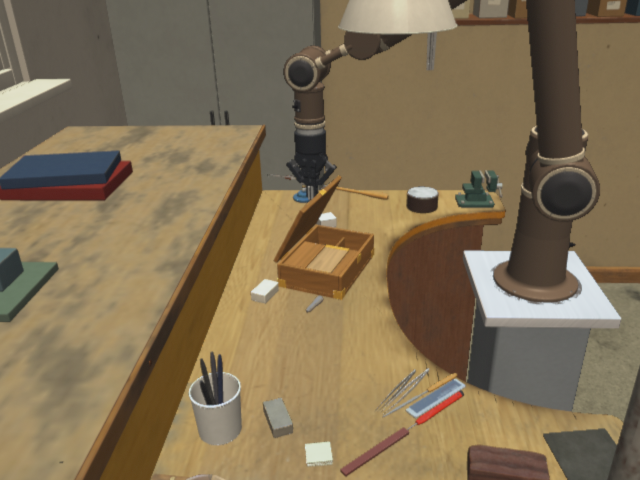

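jog_arm(series=[{"xyz":[0.55,0,-1.15],"turn":[0,0,0],"hand":0},{"xyz":[1.25,0,-2.35],"turn":[0,0,0],"hand":0},{"xyz":[2.1,0,-3.5],"turn":[0,0,0],"hand":0},{"xyz":[3.05,0,-4.55],"turn":[0,0,0],"hand":0},{"xyz":[4.1,0,-5.45],"turn":[0,0,0],"hand":0},{"xyz":[5.2,0,-6.3],"turn":[0,0,0],"hand":0},{"xyz":[6.4,0,-7.05],"turn":[0,0,0],"hand":0},{"xyz":[7.7,0,-7.6],"turn":[0,0,0],"hand":0},{"xyz":[9,0,-8.1],"turn":[0,0,0],"hand":0},{"xyz":[9,0,-8.1],"turn":[0,0,0],"hand":0}])

```text
time: 10.52
ee_pos: [0.4757, -0.0273, 0.1035]
eef_rot: [0.695, 0.124, 0.698, -0.124]
contact_force: [0.4, -0.5, 0.2]
gripper_width: -0.0
```

```bash
python3 -c "
from h import *
s=st();cap('side','side7')"
```

```text
t 10.53 case-frame tcp mm [-44.5  -0.4 103.5] F case [ 0.5 -0.4  0.2] w -0.0
```

View pics/side7.png

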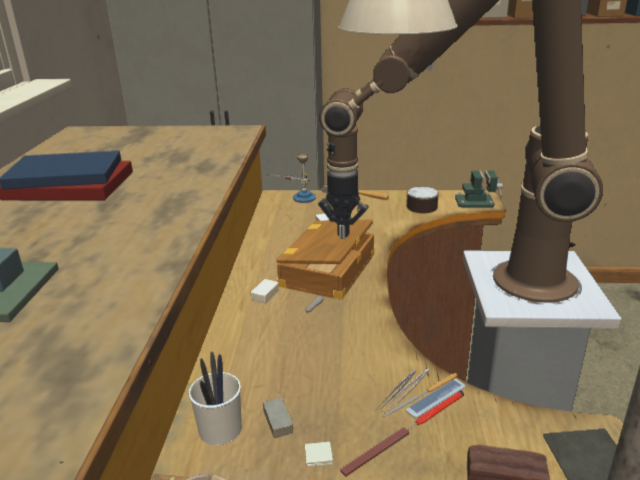

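jog_arm(series=[{"xyz":[0.7,0,-0.2],"turn":[0,0,0],"hand":0},{"xyz":[1.4,0,-0.3],"turn":[0,0,0],"hand":0},{"xyz":[2,0,-0.4],"turn":[0,0,0],"hand":0},{"xyz":[2.5,0,-0.4],"turn":[0,0,0],"hand":0},{"xyz":[2.8,0,-0.4],"turn":[0,0,0],"hand":0},{"xyz":[2.8,0,-0.4],"turn":[0,0,0],"hand":0},{"xyz":[2.8,0,-0.4],"turn":[0,0,0],"hand":0}])

```text
time: 11.45
ee_pos: [0.4734, -0.0263, 0.0775]
eef_rot: [0.696, 0.124, 0.697, -0.124]
contact_force: [-1.0, -0.2, 4.7]
gripper_width: 0.0003
```

```bash
python3 -c "
from h import *
s=st()"
```

```text
t 11.45 case-frame tcp mm [-47.   -0.2  77.5] F case [-0.9 -0.5  4.7] w 0.0003
```

jog_arm(series=[{"xyz":[0.2,0,0],"turn":[0,0,0],"hand":0},{"xyz":[0.2,0,0],"turn":[0,0,0],"hand":0},{"xyz":[0.2,0,0],"turn":[0,0,0],"hand":0}])

```text
time: 11.82
ee_pos: [0.4734, -0.0263, 0.0774]
eef_rot: [0.695, 0.124, 0.697, -0.124]
contact_force: [-5.6, 0.2, 19.0]
gripper_width: -0.0001
```

```bash
python3 -c "
from h import *
s=st()"
```

```text
t 11.82 case-frame tcp mm [-47.   -0.2  77.4] F case [-5.3 -1.8 19. ] w -0.0001
```

jog_arm(series=[{"xyz":[-1,0,0],"turn":[0,0,0],"hand":0},{"xyz":[-5,0,0],"turn":[0,0,0],"hand":0},{"xyz":[-10,2,0],"turn":[0,0,0],"hand":0},{"xyz":[-15,5,0],"turn":[0,0,0],"hand":0},{"xyz":[-20,8,0],"turn":[0,0,0],"hand":0},{"xyz":[-25,10,0],"turn":[0,0,0],"hand":0},{"xyz":[-25,10,0],"turn":[0,0,0],"hand":0},{"xyz":[-25,10,0],"turn":[0,0,0],"hand":0}])

```text
time: 12.82
ee_pos: [0.5077, 0.0674, 0.3245]
eef_rot: [0.696, 0.123, 0.697, -0.124]
contact_force: [0.1, -0.3, -0.8]
gripper_width: 0.0001
```

```bash
python3 -c "
from h import *
s=st();c,im,d=cap('wrist','wrist8');cap('side','side8')
Q=pts(c,d);k,n=np.cos(YAW),np.sin(YAW);M=np.array([[k,-n],[n,k]])
q=Q[d>0];l=np.c_[(q[:,:2]-C0)@M,q[:,2]]
for x in (.08,.04,0,-.04,-.07,-.08):
  m=(abs(l[:,0]-x)<.004)&(l[:,1]<.11)&(l[:,1]>.03)&(l[:,2]<.2);print(x,m.sum(),np.median(l[m,2]) if m.any() else 0)
m=(l[:,2]>.072)&(l[:,2]<.09)&(abs(l[:,0])<.11)&(abs(l[:,1])<.14)
print(np.percentile(l[m,0],[.5,99.5]),np.percentile(l[m,1],[.5,99.5]))
"
```

```text
t 12.82 case-frame tcp mm [-47.1  99.5 324.5] F case [ 0.2 -0.2 -0.8] w 0.0001
0.08 449 0.07776168087662333
0.04 536 0.07775371380862597
0 535 0.0777624520724734
-0.04 558 0.07766575128712261
-0.07 537 0.07770634503006313
-0.08 531 0.07772079262132187
[-0.08513447  0.08242364] [-0.07982438  0.11837166]
```

View pics/wrist8.png

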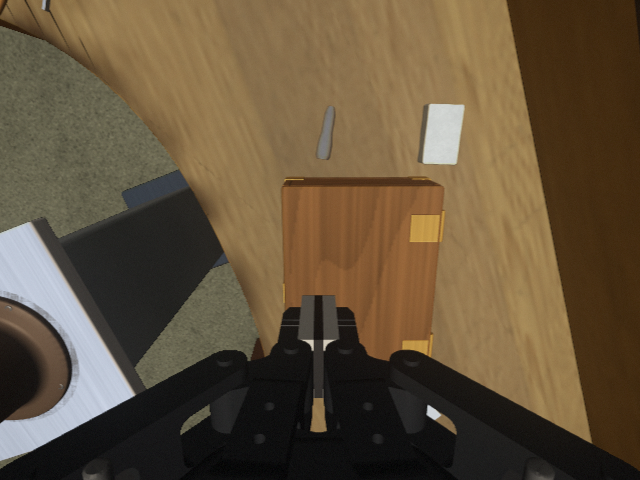

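View pics/side8.png

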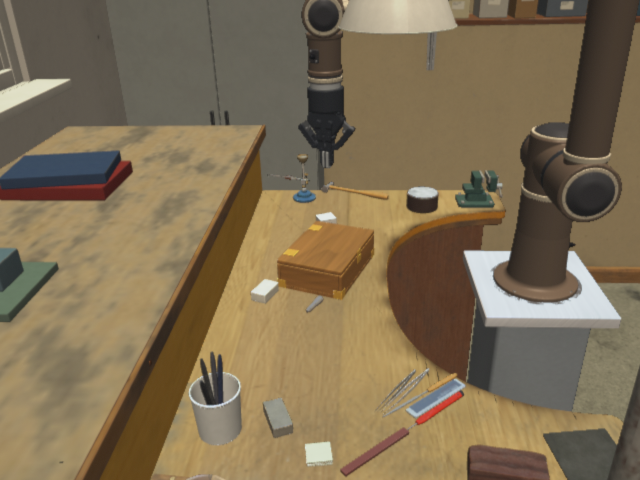

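The lid is level at 77.7 mm from hinge to free edge, so it is shut. The case is where it stood, and the arm is clear of everything.

```bash
python3 -c "
from station import r
print(r.hand_in())"
```

```text
the job is handed in; nothing more can be done
None
```

I packed up the case and handed the job in at about 13 s of the 54 s allowed; no verdict is reported. With the fingers closed, I first pushed the tool flap flat with the fingertips. Then I swung the lid shut from behind and pressed it onto the rim.

- **Flap:** with the fingers off it, its top face measured 60.7 mm high and level from y = 90 to 20 mm in the case frame, about 4 mm below the rim. The last stretch to the free edge was hidden by the gripper. It met its stop at about 9 N. The lid was still open at this point, at roughly 1.46 rad.
- **Lid:** its top measured 77.7 mm high from hinge to free edge, which is the shut height. The last press, with the lid already down, read about 19 N. Every other reading at the end of a move was under 10 N, but forces during the moves were not recorded.
- **Case:** a refit after the flap step was within 1 mm and 0.003 rad of the start. After closing, the lid's outline still lay on the original case position to within about 3 mm.
- **Other tools:** the punch, the block and the hammer appear unmoved in the last side picture. The graver and the ring box are only partly visible or hidden in the last pictures, but the arm never went near them.
- **Arm:** it ended about 25 cm above the case, touching nothing.

No check failed or disagreed.

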